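# Nudge the throwing bat down onto its pins

## Task

The square plywood throwing bat was set down carelessly on the pottery wheel: it is riding on top of the two bat pins instead of sitting over them. With your fingertips, gently nudge the bat sideways, without picking it up, until its two holes drop over the pins and it lies flat on the wheel head, then take your hand away. Leave the bowl, rib, mug, jars and tool crock around it as they are.

Things in the scene. Friction and masses are not known exactly. Their poses are not given: they have to be found in the camera images.
- bat: Loose square plywood bat, 180 x 180 x 12 mm, 0.22 to 0.45 kg, clay rings on top. Origin: centre of its underside; z up, x and y parallel to its edges. Two through holes, 13 mm diameter, on its x axis, 50 mm either side of the centre. Starts 16 to 38 mm off centre, turned up to 0.2 rad from the pins, tilted on the pins and one edge; slides under a few newtons. More than 35 mm off along its x it slips off a pin. Either way round fits.
- hole_a (a point): Centre of the bat's hole on its +x side, at the underside of the bat.
- hole_b (a point): Centre of the bat's hole on its -x side, at the underside of the bat.
- wheel_head: Aluminium disc, 220 mm diameter, 15 mm thick, top face 150 mm above the table. Origin: centre of the top face; z up; two pins on its x axis. Switched off; turns only stiffly about z (1 N m, 10 N at the rim), so nudging the bat does not normally turn it. Red paint marks 7 mm wide run to the rim and down its side in line with each pin, showing where the pins lie under the bat.
- pin_a (a point): Top of the brass bat pin on the head's +x side: 50 mm from the head's centre, 10 mm diameter, standing 8 mm above the head with a rounded tip.
- pin_b (a point): Top of the other, equal bat pin, on the head's -x side, 50 mm from the centre.
- wheel: Fixed table-top throwing wheel under the head: grey housing with a white deck 360 x 450 mm (x, y) whose top is 95 mm above the table. Origin on the table under the head's axis.
- water_bowl: Loose blue water bowl, 90 mm across and 45 mm high, standing on a corner of the deck (top 140 mm above the table). Origin: centre of its foot, z up. Leave alone.
- rib: Loose wooden throwing rib, 136 x 36 x 6 mm, lying flat on the opposite corner of the deck. Origin: centre of its underside, z up, long along x. Leave alone.
- mug: Loose terracotta mug, 80 mm across, 95 mm high, on the table to the left of the wheel. Origin: centre of its foot, z up. Leave alone.
- glaze_green: Loose glaze jar with green label, 72 mm across, 95 mm high, on the table to the right of the wheel. Origin: centre of its foot, z up. Leave alone.
- glaze_blue: Loose glaze jar with blue label, 72 mm across, 95 mm high, on the table to the right of the wheel. Origin: centre of its foot, z up. Leave alone.
- tool_crock: Loose white crock, 92 mm across, 110 mm high, with brushes and tools standing up to 215 mm, on the table at the far left. Origin: centre of its foot, z up. Leave alone.

How it is judged:
At the end, for the whole second after the job is handed in: The bat lies flat on the wheel head over both pins (underside within 1.8 mm of the head's top face, tilt under 0.02 rad, centred within 4 mm, its hole line within 0.06 rad of the pin line, at rest), and bowl, rib, mug, jars and crock stand upright within 20 mm of where they were (z of bat in the frame of wheel_head between -0.002 and 0.0018 m and angle between bat's own z axis and vertical below 0.02 rad and horizontal distance between bat and wheel_head below 0.004 m and angle between the x axis of bat and the x axis of wheel_head, either way round below 0.06 rad and linear speed of bat below 0.01 m/s and distance of each of water_bowl, rib, mug, glaze_green, glaze_blue, tool_crock from where it was at the start of the episode below 0.02 m and angle between each of water_bowl, rib, mug, glaze_green, glaze_blue, tool_crock's own z axis and vertical below 0.2 rad); the robot touches nothing.
It fails at once if the bat is lifted: its centre more than 14 mm above the wheel head, or it is tipped by more than 0.2 rad (z of bat in the frame of wheel_head above 0.014 m or angle between bat's own z axis and vertical above 0.2 rad).
It fails at once if the bat is pushed, pressed or pinched by the fingers with more than 45 N (contact force between the fingers and bat above 45 N).
It fails at once if the bowl, rib, mug, a jar or the crock is shifted by more than 20 mm or tipped (not (distance of water_bowl from where it was at the start of the episode below 0.02 m) or not (distance of rib from where it was at the start of the episode below 0.02 m) or not (distance of mug from where it was at the start of the episode below 0.02 m) or not (distance of glaze_green from where it was at the start of the episode below 0.02 m) or not (distance of glaze_blue from where it was at the start of the episode below 0.02 m) or not (distance of tool_crock from where it was at the start of the episode below 0.02 m) or not (angle between water_bowl's own z axis and vertical below 0.2 rad) or not (angle between rib's own z axis and vertical below 0.2 rad) or not (angle between mug's own z axis and vertical below 0.2 rad) or not (angle between glaze_green's own z axis and vertical below 0.2 rad) or not (angle between glaze_blue's own z axis and vertical below 0.2 rad) or not (angle between tool_crock's own z axis and vertical below 0.2 rad)).
It also fails if it takes over 72 s, if anything falls off the work surface, if the arm or the gripper's body presses on something with over 40 N, if the wrist force passes 120 N, or if a joint passes its speed limit or range.

## Robot

A 7-joint arm with a two-finger parallel gripper is mounted at the origin on the work surface. World frame = base frame: x ahead of the robot, y to its left, z up, the work surface at z = 0. Lengths are in m, angles in rad, forces in N, time in s.
With the tool pointing down it reaches from about 0.4 to 0.85 m from the base axis. Payload 10.4 kg.
Tool frame: the origin (TCP) lies midway between the tips of the shut fingers; the grasp point (between the pads) lies 19 mm behind it; z points along the fingers, y is the direction in which the jaws open and shut (so a half turn about z gives the same grasp; the last joint's range is limited). The gripper opens to 85 mm and grips with 20 to 120 N. Pads are 22 mm wide; open, the fingers measure 114 mm over their backs; the gripper's body (76 mm by 85 mm) begins 54 mm behind the grasp point. The pads swing forward as they close: fully open they stand 13 mm farther back than shut.
Start: joints at [-1.32, 0.332, -0.065, 1.46, 0.022, 1.35, -0.088], TCP at [0.169, 0.602, 0.231] pointing down, gripper open.
Joint ranges: [-2.6, 2.6], [-0.5, 2.12], [-1.47, 1.34], [0.16, 2.42], [-1.27, 4.41], [0.06, 2.06], [-2.6, 2.6]. Speed limits (rad/s): [2.22, 2.22, 2.79, 2.79, 3.14, 3.14, 3.14].

## Interface

Orientations are given as a unit quaternion [x, y, z, w].
In Python, from workcell import manip, viewer gives the robot as it stands.
- The arm moves only by the tool move_arm, never from a script. Its argument "deltas" is a list of rows, each a list of 7 numbers: the shift along the tool's x, y, z in m, then the turn, a rotation vector about the tool's x, y, z in degrees, then the opening, from -1 (shut) to 1 (fully open). In form: [[dx, dy, dz, wx, wy, wz, gripper], ...]. A call has 1 to 10 rows; each row shifts and turns the commanded pose from where the row before left it, along the tool's axes as they then stand; what a row does not reach is not made up. A row lasts 1/8 s, in which the tool goes at most 62.5 mm and 10.7 degrees, less where a joint would pass 70% of its speed; a pose out of reach is approached as far as the arm can. A call with a gripper value outside its range is refused whole. The fingers move at their own pace and stop on an object; "force" is the grip in N (left out, the last holds). Time passes only in rows, so rows that do not move let the fingers close. It gives the time, the measured TCP pose, the force and the opening at its end, in the units of the state.
- manip.get_obs(): the state, without advancing time (a new reading comes with each control period).
- viewer.camera(name): name is "scene" or "top"; returns (picture, depth): 400x640x3 uint8, red, green, blue; 400x640 float32, m along the optical axis (not along the pixel's ray), 0 where there is no reading.
- viewer.calibration(name): a dict with "fx", "fy", "cx", "cy" (pixels), "R" (3x3) and "t" (3): a world point X has camera coordinates R X + t. Camera axes: x right, y down, z forward; pixel columns grow to the right and rows downward; lengths in m; the calibration is good to about 2 mm. A picture is of the moment at which its call begins. calibration takes no time and is no camera call.
- manip.hand_in(): hands the job in, once; it reports no verdict.
The state is a dict: "clock": time; "joint_pos": joint angles; "joint_velocities": joint speeds; "tau": joint torques, N m; "position": TCP position; "ee_rot": TCP orientation; "ft_force": force on the tool from outside, world axes, zero at the start; "torque": the same for the moment, N m; "grip_width": opening from 0.0 (shut) to 1.0 (fully open).
Only numpy, scipy, OpenCV 4.12 (cv2) and the standard library are available. Lean on these libraries where they do the work, as an engineer would, in place of code of your own. Each camera call takes 0.05 s, during which the arm holds its last target.

## Working session

There is one attempt and no reset: what is moved stays moved. The work goes in short steps, Python scripts to look and compute and a tool call to move; the robot and the scene stay as the last step left them, time stands still between calls to the robot, and variables do not carry over. Pictures are saved under pics/ and viewed, and the job is handed in when it is done.

Besides the shell and the picture viewer there is one more tool, called after "Request:" by a JSON object that holds its "fn" and its "kwargs", one argument or row to a line. move_arm: Moves the arm, as the interface text tells. Its arguments: {"type":"object","properties":{"deltas":{"type":"array"},"force":{"type":"number"}},"required":["deltas"]}

```bash
ls; mkdir -p pics; python3 - <<'E'
from workcell import manip, viewer
import cv2, numpy as np
print(manip.get_obs())
for n in ["scene","top"]:
    im,d=viewer.camera(n); cv2.imwrite(f"pics/{n}0.png",im[:,:,::-1]); np.save(f"pics/{n}0.npy",d); np.save(f"pics/{n}0im.npy",im)
    print(n,viewer.calibration(n))
E
```

```text
pics
{'clock': 0.0, 'joint_pos': array([-1.31959524,  0.33289871, -0.06464028,  1.46093539,  0.02157767,
        1.34988865, -0.08847306]), 'joint_velocities': array([-0.0009221 ,  0.00185517, -0.00088824, -0.00122729,  0.00082052,
        0.00193929, -0.00034679]), 'tau': array([ 1.05019476e-04, -6.25468183e+01,  4.90721629e-02, -3.91590357e+01,
        1.62220857e-02,  1.02074406e-02,  1.23847983e-05]), 'position': array([0.16892769, 0.60135395, 0.23050184]), 'ee_rot': array([ 1.36479999e-01,  9.90642566e-01, -7.14898363e-04, -6.66120840e-05]), 'ft_force': array([-0.21114882,  0.14027212, -0.04848805]), 'torque': array([-0.02448606, -0.00731688, -0.03770567]), 'grip_width': 1.0030833817793243}
scene {'fx': 394.1734750519369, 'fy': 394.1734750519369, 'cx': 316.9345508295028, 'cy': 197.70259027372953, 'R': array([[ 0.83745025,  0.54612859, -0.02050977],
       [ 0.35189683, -0.56756289, -0.74433929],
       [-0.41814555,  0.6161298 , -0.6674866 ]]), 't': array([-0.44078956, -0.1095757 ,  1.59688425])}
top {'fx': 510.61342413346415, 'fy': 510.61342413346415, 'cx': 332.0264579909469, 'cy': 193.4560752120782, 'R': array([[ 0.00379792, -0.99990787, -0.01303211],
       [-0.99120434, -0.00204024, -0.13232457],
       [ 0.13228579,  0.01342004, -0.99112077]]), 't': array([-0.00550244,  0.50416498,  1.69756662])}
```

View pics/scene0.png

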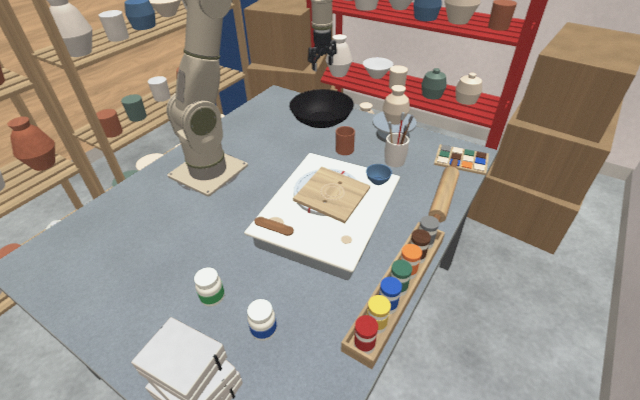

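View pics/top0.png

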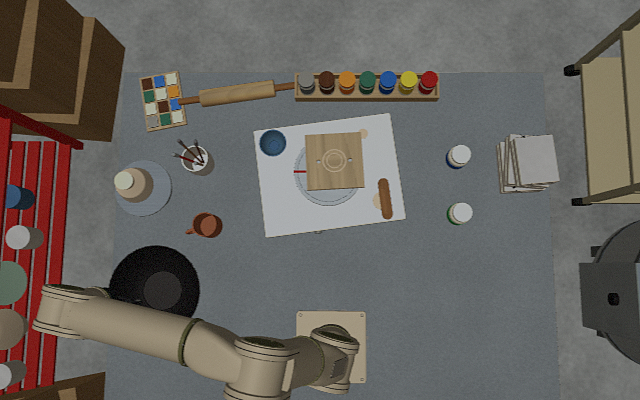

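The scene view shows the bat on the wheel head at about (332,193). In the top view the bat is at (335,162), the head disc at (327,170) and the red mark at (300,171). I'll zoom in on these.

```bash
python3 - <<'E'
import cv2, numpy as np
im=cv2.imread("pics/top0.png"); cv2.imwrite("pics/top0z.png",cv2.resize(im[105:245,245:415],None,fx=4.2,fy=4.2,interpolation=cv2.INTER_CUBIC))
im=cv2.imread("pics/scene0.png"); cv2.imwrite("pics/scene0z.png",cv2.resize(im[150:270,245:405],None,fx=5,fy=5,interpolation=cv2.INTER_CUBIC))
E
```

```text
(no output)
```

View pics/top0z.png

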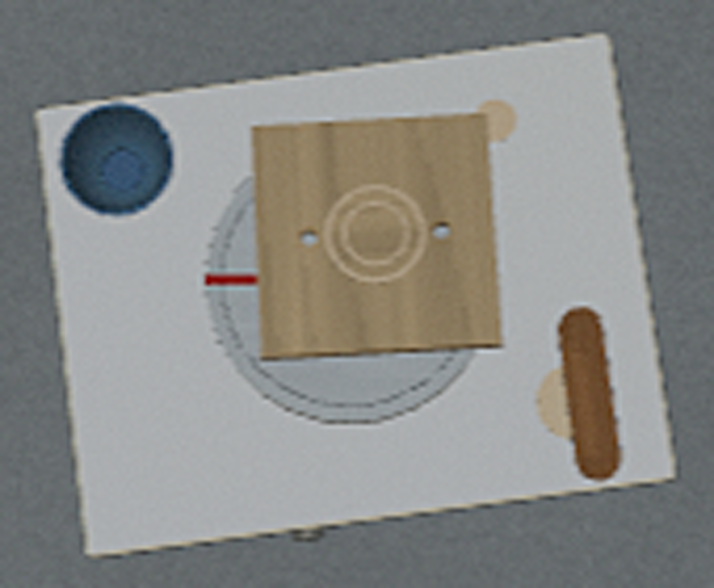

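View pics/scene0z.png

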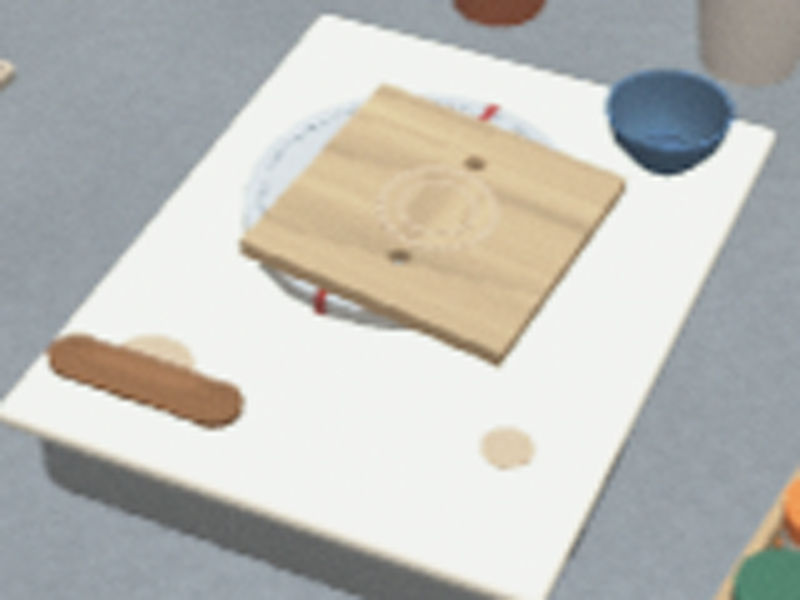

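```bash
cat > h.py <<'E'
import cv2, numpy as np
from workcell import manip, viewer
def ray(c,uv):
    uv=np.atleast_2d(uv).astype(float)
    d=np.c_[(uv[:,0]-c['cx'])/c['fx'],(uv[:,1]-c['cy'])/c['fy'],np.ones(len(uv))]
    R=np.array(c['R']);t=np.array(c['t'])
    return -R.T@t, d@R
def onplane(c,uv,n,k):   # n.X=k
    o,d=ray(c,uv); s=(k-o@n)/(d@n); return o+d*s[:,None]
def onz(c,uv,z): return onplane(c,uv,np.array([0,0,1.]),z)
def proj(c,X):
    p=np.atleast_2d(X)@np.array(c['R']).T+np.array(c['t']); return np.c_[c['fx']*p[:,0]/p[:,2]+c['cx'],c['fy']*p[:,1]/p[:,2]+c['cy']]
def pts(c,uv,d):
    o,r=ray(c,uv); z=d[uv[:,1].astype(int),uv[:,0].astype(int)]; return o+r*z[:,None]
def batmask(im):
    hsv=cv2.cvtColor(im,cv2.COLOR_RGB2HSV); H,S,V=cv2.split(hsv)
    return H,S,V
E
python3 - <<'E'
from h import *
for n,pl in [("top",[(335,145),(320,162),(350,162),(365,132),(320,128),(290,185),(260,150),(300,171),(322,161),(350,160)]),("scene",[(332,190),(270,200),(343,172),(309,210)])]:
    im=np.load(f"pics/{n}0im.npy");d=np.load(f"pics/{n}0.npy");hsv=cv2.cvtColor(im,cv2.COLOR_RGB2HSV)
    c=viewer.calibration(n)
    for p in pl: print(n,p,hsv[p[1],p[0]],im[p[1],p[0]],pts(c,np.array([p]),d).round(4)[0])
    H,S,V=[hsv[...,i].astype(int) for i in range(3)]
    red=(((H<6)|(H>174))&(S>150)&(V>60)).astype(np.uint8)
    k,l,st,ce=cv2.connectedComponentsWithStats(red)
    for i in range(1,k):
        if st[i,4]>3: print('red',st[i],ce[i].round(2))
E
```

```text
top (335, 145) [ 19  80 143] [143 126  98] [ 0.6411 -0.0147  0.1671]
top (320, 162) [ 22  33 148] [148 143 129] [0.5903 0.0332 0.1469]
top (350, 162) [ 20  95 129] [129 113  81] [ 0.5853 -0.062   0.173 ]
top (365, 132) [ 20  62 168] [168 154 127] [ 0.7031 -0.1138  0.0907]
top (320, 128) [ 98   6 175] [171 174 175] [0.7161 0.0361 0.0928]
top (290, 185) [102   7 176] [171 174 176] [0.5243 0.1335 0.0907]
top (260, 150) [105  15 171] [161 166 171] [0.6402 0.234  0.097 ]
top (300, 171) [  1 245 126] [126  10   5] [0.5594 0.0961 0.1562]
top (322, 161) [ 18  65 162] [162 145 121] [0.5887 0.026  0.1713]
top (350, 160) [105  31 165] [145 155 165] [ 0.595  -0.0623  0.1565]
red [421  71  17  17 217] [428.98  78.91]
red [419  83  14  11  57] [423.93  89.82]
red [   0  104   82  287 6380] [ 38.56 213.84]
red [ 25 141  16  56 595] [ 32.11 165.96]
red [179 156  15   6  27] [186.15 158.59]
red [294 171  12   2  15] [298.87 171.2 ]
red [  5 194   1   5   5] [  5. 196.]
red [ 21 202  15  26 225] [ 28.2  216.25]
red [  5 208  15  27 231] [ 11.2  218.17]
red [  2 229   1   4   4] [  2.  230.5]
red [  2 
[... 165 characters left out ...]
10 337  15  24 218] [ 17.05 350.72]
red [  0 350   8  13  79] [  2.65 355.52]
red [  6 381  15  13 113] [ 13.42 387.9 ]
red [  0 389   3   7  17] [  1. 392.]
scene (332, 190) [ 18  71 207] [207 184 149] [ 0.5891 -0.0034  0.1663]
scene (270, 200) [ 48   6 221] [218 221 216] [ 0.4008 -0.0888  0.0998]
scene (343, 172) [  1 116 193] [193 107 105] [0.5645 0.1077 0.1536]
scene (309, 210) [  1 121 131] [131  71  69] [ 0.5671 -0.1011  0.1477]
red [307   0   4  13  36] [308.67   4.5 ]
red [ 333    0  214  149 7048] [462.02  59.09]
red [311  28   4  19  48] [311.94  37.9 ]
red [ 321   63   71   36 1238] [359.03  81.52]
red [355 315  23  24 409] [366.11 326.49]
red [355 336  20  15 151] [364.05 344.81]
```

```bash
cat >> h.py <<'E'
from scipy.optimize import least_squares
def analyse(tag,save=True,img=None):
    out={}
    ims={}
    for n in ["top","scene"]:
        im,d=viewer.camera(n); ims[n]=(im,d); cv2.imwrite(f"pics/{n}{tag}.png",im[:,:,::-1])
    im,d=ims["top"]; c=viewer.calibration("top"); 
    hsv=cv2.cvtColor(im,cv2.COLOR_RGB2HSV); H,S,V=[hsv[...,i].astype(int) for i in range(3)]
    m=((H>12)&(H<28)&(S>40)).astype(np.uint8)
    vv,uu=np.nonzero(np.ones_like(m)); P=pts(c,np.c_[uu,vv],d).reshape(m.shape+(3,))
    m[(P[...,2]<0.135)|(P[...,2]>0.2)]=0
    m[:100]=0;m[240:]=0
    m=cv2.morphologyEx(m,cv2.MORPH_OPEN,np.ones((3,3),np.uint8))
    k,l,st,ce=cv2.connectedComponentsWithStats(m); i=1+np.argmax(st[1:,4]); m=(l==i).astype(np.uint8)
    out['m']=m; 
    e=cv2.erode(cv2.morphologyEx(m,cv2.MORPH_CLOSE,np.ones((7,7),np.uint8)),np.ones((5,5),np.uint8))>0
    X=P[e&(d>0)]; 
    A=np.c_[X[:,:2],np.ones(len(X))]; w=np.ones(len(X),bool)
    for _ in range(4):
        s=np.linalg.lstsq(A[w],X[w,2],rcond=None)[0]; r=X[:,2]-A@s; w=abs(r)<0.006
    nrm=np.array([-s[0],-s[1],1]); out['slope']=s[:2]; kk=s[2]
    print('bat plane slope x,y',s[:2].round(4),'mean z',X[w,2].mean().round(4),'noise',r[w].std().round(4),'n',w.sum())
    cs,_=cv2.findContours(m,cv2.RETR_EXTERNAL,cv2.CHAIN_APPROX_NONE); cnt=max(cs,key=len)[:,0]
    W=onplane(c,cnt,nrm,kk)
    # edges: rough rect, then line fits
    rect=cv2.minAreaRect(cnt.astype(np.float32)); box=cv2.boxPoints(rect)
    lines=[]
    for j in range(4):
        a,b=box[j],box[(j+1)%4]; t=(b-a)/np.linalg.norm(b-a); nn=np.array([-t[1],t[0]])
        q=cnt-a; sel=(abs(q@nn)<3.5)&(q@t>6)&(q@t<np.linalg.norm(b-a)-6)
        L=cv2.fitLine(cnt[sel].astype(np.float32),cv2.DIST_HUBER,0,.01,.01).ravel(); 
        o=nn if (box.mean(0)-a)@nn<0 else -nn
        lines.append((L[2:]+0.5*o,L[:2]))   # contour lies half a pixel inside
    C=[]
    for j in range(4):
        (p,t),(q,u)=lines[j-1],lines[j]; s_=np.linalg.solve(np.c_[t,-u],q-p); C.append(p+t*s_[0])
    C=np.array(C); CW=onplane(c,C,nrm,kk); out['C']=CW
    print('corners px',C.round(1).tolist()); print('corners',CW.round(4).tolist(),'sides',[round(float(np.linalg.norm(CW[j]-CW[j-1])),4) for j in range(4)])
    ctr=CW.mean(0); 
    # holes: non-wood inside
    full=np.zeros_like(m); cv2.fillPoly(full,[C.round().astype(np.int32)],1); full=cv2.erode(full,np.ones((9,9),np.uint8))
    hm=(full>0)&(S<52); 
    k,l,st,ce=cv2.connectedComponentsWithStats(hm.astype(np.uint8))
    for i in range(1,k):
        if st[i,4]>=3: print(' hole blob',st[i,4],ce[i].round(2),onplane(c,ce[i],nrm,kk)[0].round(4))
    # axis from edges closest to y
    E=[CW[(j+1)%4]-CW[j] for j in range(4)]
    E=[v if abs(v[1])>abs(v[0]) else np.array([-v[1],v[0],0]) for v in E]; E=[v*np.sign(v[1]) for v in E]
    print('edge dirs (angle from +y toward -x, rad)',[round(float(np.arctan2(-v[0],v[1])),4) for v in E])
    print('bat top centre',ctr.round(4))
    return ims,P,out
E
python3 - <<'E'
from h import *
ims,P,out=analyse("1")
# head
im,d=ims['top'];c=viewer.calibration('top'); 
z=cv2.medianBlur(d,3)
hm=(P[...,2]>0.125)&(P[...,2]<0.19)
hm[:100]=0;hm[240:]=0;hm[:,:285]=0;hm[:,:][:,375:]=0
hm=hm.astype(np.uint8);hm=cv2.morphologyEx(hm,cv2.MORPH_OPEN,np.ones((3,3),np.uint8));cv2.imwrite('pics/hm1.png',cv2.resize(hm[100:240,245:415]*255,None,fx=4,fy=4))
cs,_=cv2.findContours(hm,cv2.RETR_EXTERNAL,cv2.CHAIN_APPROX_NONE); cnt=max(cs,key=len)[:,0]
W=onz(c,cnt,0.15)[:,:2]; c0=np.array([.566,.003])
s=abs(np.linalg.norm(W-c0,axis=1)-.11)<.006
bd=cv2.dilate(out['m'],np.ones((9,9),np.uint8)); s&=bd[cnt[:,1],cnt[:,0]]==0
f=least_squares(lambda p:np.linalg.norm(W[s]-p[:2],axis=1)-p[2],[*c0,.11],loss='soft_l1',f_scale=.002); print('depth rim circle',f.x.round(4),s.sum())
# red marks weighted
for n in ['top','scene']:
    im=ims[n][0].astype(float);c=viewer.calibration(n); r=im[...,0]-np.maximum(im[...,1],im[...,2])
    rois={'top':[(288,164,310,178)],'scene':[(338,166,348,178),(304,205,314,216)]}[n]
    for x0,y0,x1,y1 in rois:
        g=r[y0:y1,x0:x1]; print(n,'\n',g.astype(int))
E
```

```text
bat plane slope x,y [-0.0747  0.0012] mean z 0.1683 noise 0.0028 n 2394
corners px [[305.0, 134.6999969482422], [359.79998779296875, 131.6999969482422], [364.20001220703125, 187.0], [306.79998779296875, 190.10000610351562]]
corners [[0.6756, 0.0811, 0.162], [0.686, -0.0936, 0.161], [0.5058, -0.106, 0.1745], [0.4957, 0.0728, 0.1754]] sides [0.1806, 0.175, 0.1811, 0.179]
 hole blob 10 [349.5 159.8] [ 0.5933 -0.0605  0.168 ]
 hole blob 10 [318.4 161.5] [0.5876 0.0375 0.1685]
edge dirs (angle from +y toward -x, rad) [0.0595, 0.0683, 0.0565, 0.0464]
bat top centre [ 0.5908 -0.0114  0.1682]
depth rim circle [0.5604 0.0056 0.1086] 98
top 
 [[ -4  -7  -5  -5  -5  -3  -6 -10 -10  -9  -8  -8  -9 -10 -10  -9 -13  -3
   12  17  15  18]
 [ -5  -4  -4  -3  -6  -3  -8 -10 -10  -9 -10 -13  -9 -10  -8 -10 -12  -2
   13  17  17  18]
 [ -5  -6  -6  -4  -4  -4  -7 -11 -10  -9 -10  -9  -9  -8 -12 -12 -12  -2
   11  17  16  14]
 [ -2  -5  -6  -5  -4  -4  -6  -9 -11 -10  -9 -12  -9 -10  -9 -10 -12  -3
   11  19  15  15]
 [ -5  -6  -4  -4  -4  -4  -9 -13 -12 -10 -11 -12 -13 -11 -12 -13 -13  -3
    9  19  16
[... 1040 characters left out ...]
4   3   9   0  -2  -2  -2]
 [-13 -10 -10  -1  45  83  52   3  -1  -2]
 [ -2  -7 -11  22  98  86  20  -7  -5  -3]
 [ 19  13  28  75  83  23 -11 -12 -10  -8]
 [ 21  21  26  34  29   4  -7 -10 -10 -11]
 [ 24  22  22  22  20  18  10   0  -7 -12]
 [ 21  24  23  23  22  23  21  19  14  11]
 [ 21  21  23  23  23  23  23  23  24  22]]
scene 
 [[20 22 22 21 21 21 22 24 23 21]
 [-9 -4  7 18 20 19 20 23 23 23]
 [-3 -9 -8 -5 17 31 22 24 21 21]
 [ 1 -1 -5  3 43 90 40 17 22 22]
 [ 0  2  2 17 59 85 15 -8  0 15]
 [-2 -3 -1 22 59 61 15 -5 -8 -8]
 [-1 -2 -3  9 56 55 15  1  0 -3]
 [-2 -2 -2  6 46 51 16  1  2  3]
 [-1 -2 -1 -1 -1  5  3 -3  1 -2]
 [-2 -2 -2 -2 -1 -1 -2 -2 -3 -2]
 [-1 -1 -2 -1 -2 -1 -2 -2 -1 -2]]
```

```bash
python3 - <<'E'
from h import *
im=cv2.imread("pics/top1.png"); c=viewer.calibration('top');cs=viewer.calibration('scene')
print('cams',ray(c,[[0,0]])[0].round(3),ray(cs,[[0,0]])[0].round(3))
print('top left mark',onz(c,[[293.5,171.11],[304,171.11]],.15).round(4).tolist())
print('scene L mark end/inner',onz(cs,[[343.2,170.6],[341.6,173]],.15).round(4).tolist())
print('scene R mark end/inner',onz(cs,[[308.9,208.6],[309.1,207.6]],.15).round(4).tolist(), onz(cs,[[308.5,212.5]],.135).round(4).tolist())
# scene holes
s=cv2.cvtColor(cv2.imread("pics/scene1.png"),cv2.COLOR_BGR2GRAY).astype(float)
# radial profile of top image
g=cv2.cvtColor(im,cv2.COLOR_BGR2GRAY)
pc=np.array([.563,.004])
pr=[]
for a in np.radians(np.arange(80,290,6)):
    rr=np.arange(.085,.125,.001); X=np.c_[pc[0]+rr*np.cos(a),pc[1]+rr*np.sin(a),np.full(len(rr),.15)]
    uv=proj(c,X).astype(np.float32); v=cv2.remap(g,uv[None,:,0],uv[None,:,1],cv2.INTER_LINEAR)[0]
    print(int(np.degrees(a)),v[::2].tolist())
E
```

```text
cams [ 0.275 -0.027  1.749] [ 1.075 -0.805  0.975]
top left mark [[0.5601, 0.1173, 0.15], [0.5601, 0.0838, 0.15]]
scene L mark end/inner [[0.559, 0.1186, 0.15], [0.561, 0.1045, 0.15]]
scene R mark end/inner [[0.5648, -0.0981, 0.15], [0.5628, -0.0941, 0.15]] [[0.5642, -0.1003, 0.135]]
80 [151, 151, 152, 152, 151, 150, 152, 145, 138, 139, 143, 147, 148, 152, 163, 170, 174, 173, 173, 173]
86 [156, 157, 155, 155, 155, 156, 149, 134, 131, 134, 144, 147, 148, 153, 160, 168, 171, 174, 173, 173]
92 [48, 50, 50, 52, 54, 53, 53, 51, 55, 57, 57, 57, 55, 48, 86, 146, 168, 178, 175, 173]
98 [154, 152, 152, 153, 155, 154, 153, 144, 140, 138, 145, 149, 148, 145, 146, 159, 169, 175, 175, 174]
104 [151, 150, 149, 147, 148, 150, 144, 134, 129, 137, 151, 149, 149, 151, 160, 168, 171, 174, 174, 173]
110 [152, 151, 150, 149, 151, 153, 147, 141, 141, 146, 150, 148, 148, 155, 160, 166, 171, 174, 172, 172]
116 [155, 156, 155, 153, 154, 155, 149, 133, 127, 131, 145, 150, 148, 146, 135, 141, 156, 171, 174, 173]
122 [141, 147, 149, 150, 150, 152, 152, 143, 129, 130, 139, 147, 148, 145, 146, 160, 170, 174, 174,
[... 2134 characters left out ...]
 132, 134, 131, 128, 128, 128, 126, 129, 130, 125, 132, 148, 162, 173]
254 [121, 121, 121, 126, 129, 131, 130, 127, 126, 126, 128, 128, 128, 130, 140, 157, 167, 175, 175, 173]
260 [128, 130, 130, 130, 130, 128, 127, 126, 127, 128, 126, 129, 138, 151, 165, 174, 176, 174, 173, 172]
266 [128, 130, 132, 131, 129, 125, 126, 127, 128, 126, 125, 134, 148, 165, 172, 176, 175, 173, 171, 172]
272 [129, 130, 130, 129, 127, 127, 127, 127, 127, 124, 125, 145, 162, 177, 175, 174, 176, 176, 175, 173]
278 [126, 127, 129, 129, 129, 127, 126, 127, 127, 126, 125, 138, 157, 171, 177, 174, 173, 172, 173, 174]
284 [128, 129, 130, 130, 129, 127, 128, 127, 126, 127, 127, 130, 142, 162, 172, 177, 174, 174, 173, 173]
```

```bash
python3 - <<'E'
from h import *
im=cv2.imread("pics/top1.png"); c=viewer.calibration('top');cs=viewer.calibration('scene')
g=cv2.cvtColor(im,cv2.COLOR_BGR2GRAY)
pc=np.array([.562,.006]); Q=[];Q2=[]
for a in np.radians(np.r_[np.arange(78,88,2),np.arange(97,230,3)]):
    rr=np.arange(.085,.126,.0005); X=np.c_[pc[0]+rr*np.cos(a),pc[1]+rr*np.sin(a),np.full(len(rr),.15)]
    uv=proj(c,X).astype(np.float32); v=cv2.remap(g,uv[None,:,0],uv[None,:,1],cv2.INTER_LINEAR)[0].astype(float)
    i=len(rr)-1
    while v[i]>161 : i-=1
    Q.append(X[i,:2])
    j=np.argmin(np.where((rr>.092)&(rr<.104),v,999)); Q2.append(X[j,:2])
for q in (Q,Q2):
    q=np.array(q)
    f=least_squares(lambda p:np.linalg.norm(q-p[:2],axis=1)-p[2],[*pc,.11],loss='soft_l1',f_scale=.001); print(f.x.round(4),np.abs(f.fun).mean())
# hole geometry in scene view, using plane from depth
s=cv2.imread("pics/scene1.png")
cv2.imwrite("pics/scene1h.png",cv2.resize(s[175:208,310:360],None,fx=14,fy=14,interpolation=cv2.INTER_NEAREST))
E
```

```text
[0.5593 0.007  0.11  ] 0.0006613875081809698
[0.5624 0.0081 0.0978] 0.0008500314330946823
```

View pics/scene1h.png

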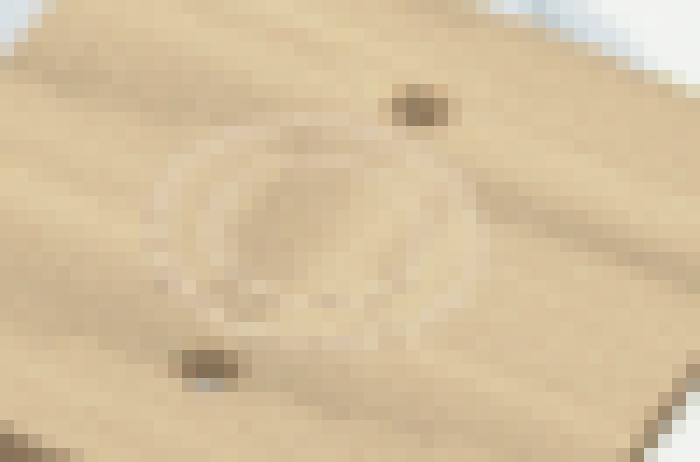

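Measurements so far:

| Item | Value |
|---|---|
| Head centre | about (0.562, 0.008), from groove fit and mark midpoint |
| Pin line | turned about +0.02 rad from y |
| Bat centre | (0.590, -0.0115) |
| Bat turn | +0.058 rad |
| Bat side lengths | 175–181 mm, which fits |
| Hole spacing | 98 mm, which fits |

The bat has to move about (-28, +19.5) mm and turn about -0.04 rad. I'll push from the -y edge first with both fingers open, then from the +x edge.

Request:
{"fn": "move_arm", "kwargs": {
  "deltas": [
    [-0.02, -0.02, 0, 0, 0, 0, 1],
    [-0.03, -0.03, 0, 0, 0, 0, 1],
    [-0.03, -0.03, 0, 0, 0, 0, 1],
    [-0.03, -0.03, 0, 0, 0, 0, 1],
    [-0.03, -0.03, 0, 0, 0, 0, 1],
    [-0.03, -0.03, 0, 0, 0, 0, 1],
    [-0.03, -0.03, 0, 0, 0, 0, 1],
    [-0.03, -0.03, 0, 0, 0, 0, 1],
    [-0.03, -0.03, 0, 0, 0, 0, 1],
    [-0.03, -0.03, 0, 0, 0, 0, 1]
  ]
}}

```text
clock: 1.45
position: [0.3702, 0.2428, 0.2313]
ee_rot: [0.136, 0.991, 0.0, 0.0]
ft_force: [1.0, -0.1, 0.3]
grip_width: 0.999
```

Request:
{"fn": "move_arm", "kwargs": {
  "deltas": [
    [-0.03, -0.03, 0, 0, 0, 0, 1],
    [-0.03, -0.03, 0, 0, 0, 0, 1],
    [-0.03, -0.03, 0, 0, 0, 0, 1],
    [-0.03, -0.03, 0, 0, 0, 0, 1],
    [-0.03, -0.03, 0, 0, 0, 0, 1],
    [-0.03, -0.03, 0, 0, 0, 0, 1],
    [-0.03, -0.03, 0, 0, 0, 0, 1],
    [-0.03, -0.03, 0, 0, 0, 0, 1],
    [-0.03, -0.03, 0, 0, 0, 0, 1],
    [-0.03, -0.03, 0, 0, 0, 0, 1]
  ]
}}

```text
clock: 2.7
position: [0.5781, -0.1268, 0.2312]
ee_rot: [0.136, 0.991, 0.0, 0.0]
ft_force: [0.3, 0.3, 0.1]
grip_width: 0.998
```

Request:
{"fn": "move_arm", "kwargs": {
  "deltas": [
    [-0.012, -0.012, 0, 0, 0, 5, 1],
    [0, 0, 0, 0, 0, 9.7, 1],
    [0, 0, 0, 0, 0, 9.7, 1],
    [0, 0, 0, 0, 0, 9.7, 1],
    [0, 0, 0, 0, 0, 9.7, 1],
    [0, 0, 0, 0, 0, 9.7, 1],
    [0, 0, 0, 0, 0, 9.7, 1],
    [0, 0, 0, 0, 0, 9.7, 1],
    [0, 0, 0, 0, 0, 0, 1]
  ]
}}

```text
clock: 3.82
position: [0.5857, -0.1404, 0.2311]
ee_rot: [0.698, 0.716, -0.0, -0.0]
ft_force: [-0.1, -1.1, -0.3]
grip_width: 0.999
```

Request:
{"fn": "move_arm", "kwargs": {
  "deltas": [
    [0, 0, 0.02, 0, 0, 0.4, 1],
    [0, 0, 0.02, 0, 0, 0, 1],
    [0, 0, 0.02, 0, 0, 0, 1],
    [0, 0, 0.015, 0, 0, 0, 1],
    [0, 0, 0.012, 0, 0, 0, 1],
    [0, 0, 0, 0, 0, 0, 1]
  ]
}}

```text
clock: 4.58
position: [0.5854, -0.1405, 0.1434]
ee_rot: [0.701, 0.713, -0.0, -0.0]
ft_force: [-0.2, -0.5, 0.1]
grip_width: 0.999
```

```bash
python3 - <<'E'
from h import *
s=viewer.camera("scene")[0];t=viewer.camera("top")[0]
a=cv2.resize(s[140:240,255:405],None,fx=5.2,fy=5.2,interpolation=cv2.INTER_CUBIC)
cv2.imwrite("pics/s2.png",a[:,:,::-1]); cv2.imwrite("pics/t2.png",cv2.resize(t[105:245,245:435],None,fx=4,fy=4,interpolation=cv2.INTER_CUBIC)[:,:,::-1])
print(manip.get_obs()['ft_force'],manip.get_obs()['position'])
E
```

```text
[ 0.47728575  0.47159225 -0.75309192] [ 0.58605894 -0.14077405  0.14467746]
```

View pics/s2.png

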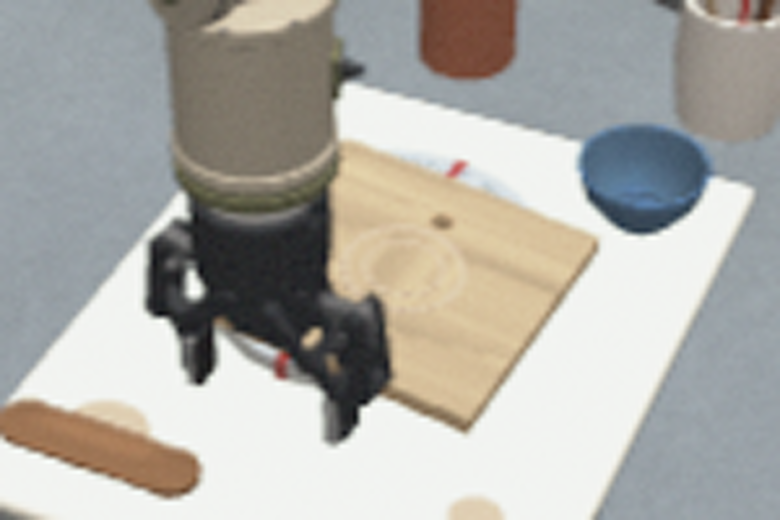

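View pics/t2.png

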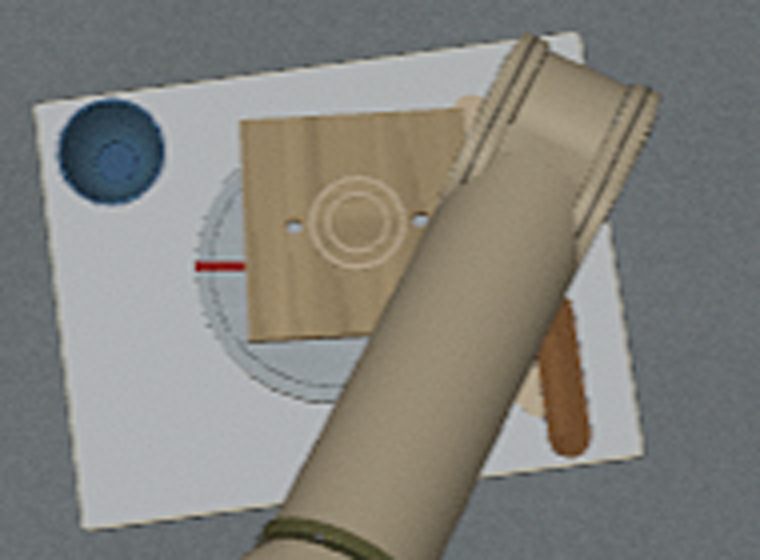

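Request:
{"fn": "move_arm", "kwargs": {
  "deltas": [
    [0.006, 0, 0, 0, 0, 0, 1],
    [0.006, 0, 0, 0, 0, 0, 1],
    [0.004, 0, 0, 0, 0, 0, 1],
    [0.002, 0, 0, 0, 0, 0, 1],
    [0.002, 0, 0, 0, 0, 0, 1]
  ]
}}

```text
clock: 5.3
position: [0.5854, -0.1205, 0.1443]
ee_rot: [0.701, 0.713, 0.0, 0.0]
ft_force: [0.6, -0.2, -0.1]
grip_width: 0.999
```

Request:
{"fn": "move_arm", "kwargs": {
  "deltas": [
    [0.002, 0, 0, 0, 0, 0, 1],
    [0.002, 0, 0, 0, 0, 0, 1]
  ]
}}

```text
clock: 5.55
position: [0.5854, -0.1166, 0.1443]
ee_rot: [0.701, 0.713, 0.0, -0.0]
ft_force: [-0.0, -0.2, 0.2]
grip_width: 1.003
```

Request:
{"fn": "move_arm", "kwargs": {
  "deltas": [
    [0.002, 0, 0, 0, 0, 0, 1],
    [0.002, 0, 0, 0, 0, 0, 1]
  ]
}}

```text
clock: 5.8
position: [0.5851, -0.1129, 0.1443]
ee_rot: [0.701, 0.713, -0.0, 0.0]
ft_force: [-0.4, -2.6, 0.3]
grip_width: 1.005
```

Request:
{"fn": "move_arm", "kwargs": {
  "deltas": [
    [0.002, 0, 0, 0, 0, 0, 1],
    [0.002, 0, 0, 0, 0, 0, 1]
  ]
}}

```text
clock: 6.05
position: [0.5851, -0.1089, 0.1443]
ee_rot: [0.701, 0.713, -0.0, 0.0]
ft_force: [-1.4, -2.3, 0.2]
grip_width: 1.0
```

Request:
{"fn": "move_arm", "kwargs": {
  "deltas": [
    [0.002, 0, 0, 0, 0, 0, 1],
    [0.002, 0, 0, 0, 0, 0, 1],
    [0.002, 0, 0, 0, 0, 0, 1],
    [0.002, 0, 0, 0, 0, 0, 1],
    [0.002, 0, 0, 0, 0, 0, 1],
    [0, 0, 0, 0, 0, 0, 1]
  ]
}}

```text
clock: 6.8
position: [0.5852, -0.0982, 0.1443]
ee_rot: [0.701, 0.713, 0.0, -0.0]
ft_force: [1.1, -1.4, 0.3]
grip_width: 1.003
```

```bash
python3 - <<'E'
from h import *
s=viewer.camera("scene")[0];t=viewer.camera("top")[0]
cv2.imwrite("pics/s3.png",cv2.resize(s[140:240,255:405],None,fx=5.2,fy=5.2,interpolation=cv2.INTER_CUBIC)[:,:,::-1]); cv2.imwrite("pics/t3.png",cv2.resize(t[105:245,245:435],None,fx=4,fy=4,interpolation=cv2.INTER_CUBIC)[:,:,::-1])
print(manip.get_obs()['ft_force'],manip.get_obs()['position'])
E
```

```text
[ 0.28370448 -0.6218493  -0.08623539] [ 0.58521993 -0.09823416  0.14432201]
```

View pics/s3.png

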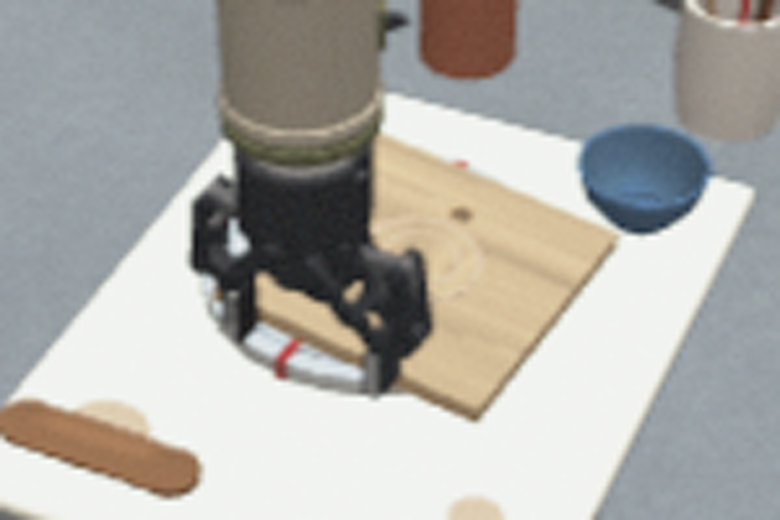

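View pics/t3.png

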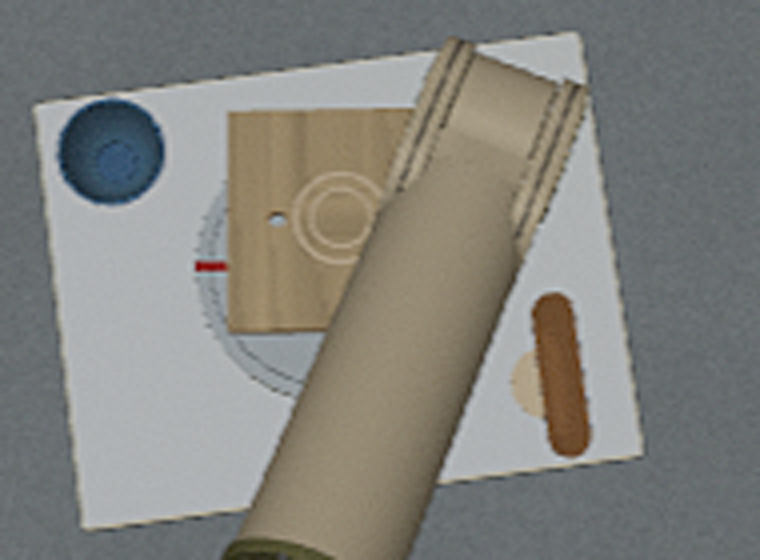

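Request:
{"fn": "move_arm", "kwargs": {
  "deltas": [
    [0.002, 0, 0, 0, 0, 0, 1],
    [0.002, 0, 0, 0, 0, 0, 1],
    [0, 0, 0, 0, 0, 0, 1],
    [-0.005, 0, 0, 0, 0, 0, 1],
    [-0.02, 0, 0, 0, 0, 0, 1],
    [-0.05, 0, 0, 0, 0, 0, 1],
    [-0.05, 0, -0.02, 0, 0, 0, 1],
    [-0.05, 0, -0.04, 0, 0, 0, 1],
    [-0.05, 0, -0.04, 0, 0, 0, 1],
    [-0.05, 0, 0, 0, 0, 0, 1]
  ]
}}

```text
clock: 8.15
position: [0.5909, -0.3692, 0.2458]
ee_rot: [0.7, 0.714, 0.001, 0.002]
ft_force: [1.0, 0.3, -0.4]
grip_width: 0.999
```

```bash
python3 - <<'E'
from h import *
ims,P,out=analyse("4")
im,d=ims['top']; c=viewer.calibration('top')
cv2.imwrite("pics/t4z.png",cv2.resize(im[105:245,245:435],None,fx=4,fy=4,interpolation=cv2.INTER_CUBIC)[:,:,::-1])
s=ims['scene'][0];cv2.imwrite("pics/s4z.png",cv2.resize(s[140:240,255:405],None,fx=5.2,fy=5.2,interpolation=cv2.INTER_CUBIC)[:,:,::-1])
E
```

```text
bat plane slope x,y [-0.0773 -0.0014] mean z 0.168 noise 0.0028 n 2405
corners px [[300.5, 132.89999389648438], [356.0, 131.0], [357.79998779296875, 187.5], [300.5, 187.5]]
corners [[0.6819, 0.0956, 0.1611], [0.6883, -0.0816, 0.1608], [0.5041, -0.086, 0.1751], [0.5038, 0.0924, 0.1749]] sides [0.1786, 0.1773, 0.1848, 0.1785]
 hole blob 10 [312.9 159.9] [0.5928 0.0549 0.168 ]
 hole blob 10 [344.5 159.2] [ 0.5952 -0.0447  0.168 ]
edge dirs (angle from +y toward -x, rad) [0.0362, 0.0242, 0.0017, 0.0177]
bat top centre [0.5945 0.0051 0.168 ]
```

View pics/t4z.png

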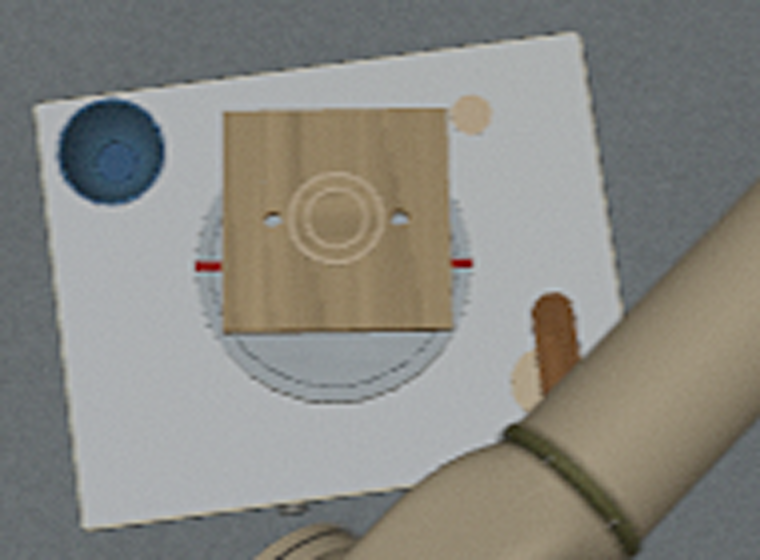

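View pics/s4z.png

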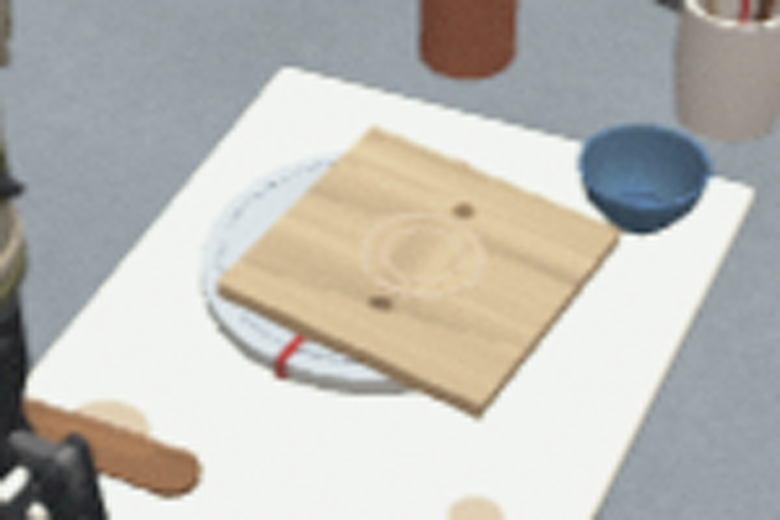

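```bash
cat >> h.py <<'E'
def marks(im):
    c=viewer.calibration('top'); f=im.astype(float); r=f[...,0]-np.maximum(f[...,1],f[...,2])
    E=[]
    for x0,x1 in [(288,306),(350,370)]:
        sub=np.clip(r[164:179,x0:x1]+12,0,None); sub[sub<35]=0
        cols=np.nonzero(sub.max(0)>80)[0]; vs=[(sub[:,q]*np.arange(164,179)).sum()/sub[:,q].sum() for q in cols]
        prof=sub.max(0)/ (sub.max()); 
        u=x0+cols
        L=np.polyfit(u,vs,1) if len(u)>2 else None
        # outer end: fractional
        end = (u[0]-0.5-prof[cols[0]-1]) if x0<320 else (u[-1]+0.5+prof[cols[-1]+1])
        v=np.mean(vs); E.append(onz(c,[[end,v],[np.mean(u),v]],.15)); print('mark cols',u[0],u[-1],'end',round(end,2),'v',round(v,2),'world end',E[-1][0].round(4),'mid',E[-1][1].round(4))
    a,b=E[0][0],E[1][0]; print('mid',((a+b)/2).round(4),'len',np.linalg.norm(a-b).round(4),'pin angle',round(float(np.arctan2(b[0]-a[0],a[1]-b[1])),4))
E
python3 - <<'E'
from h import *
im=cv2.imread('pics/top4.png')[:,:,::-1]; marks(im)
print(im[155:165,309:318].sum(2)); print(im[155:165,340:350].sum(2))
E
```

```text
mark cols 294 299 end 293.5 v 171.11 world end [0.5601 0.1173 0.15  ] mid [0.5601 0.1077 0.15  ]
mark cols 358 362 end 362.5 v 170.43 world end [ 0.5626 -0.1021  0.15  ] mid [ 0.5626 -0.0942  0.15  ]
mid [0.5614 0.0076 0.15  ] len 0.2194 pin angle 0.0114
[[385 360 388 386 384 379 367 362 388]
 [385 379 379 392 391 394 381 359 419]
 [388 362 389 386 384 381 380 379 426]
 [376 380 307 205 152 246 351 381 419]
 [391 343 297 427 493 466 399 390 432]
 [389 382 444 484 479 470 420 395 433]
 [379 374 391 433 435 396 368 373 428]
 [390 374 370 374 378 386 375 360 418]
 [394 379 372 390 392 378 379 365 402]
 [384 382 379 395 388 381 384 370 396]]
[[398 344 336 337 324 352 361 378 364 366]
 [422 343 349 329 343 344 365 377 371 363]
 [444 380 338 287 219 251 338 374 369 356]
 [424 377 305 289 315 284 234 317 373 372]
 [429 374 323 407 484 483 411 318 377 367]
 [426 374 367 450 473 466 449 393 373 361]
 [426 361 330 352 356 334 329 355 366 362]
 [438 363 338 329 332 329 336 372 373 371]
 [401 338 342 339 332 344 343 358 377 363]
 [363 354 345 348 333 343 338 361 366 372]]
```

Request:
{"fn": "move_arm", "kwargs": {
  "deltas": [
    [0.05, 0, 0, 0, 0, 0.3, 1],
    [0.05, 0, 0.04, 0, 0, 0, 1],
    [0.05, 0, 0.04, 0, 0, 0, 1],
    [0.05, 0, 0.021, 0, 0, 0, 1],
    [0.04, 0, 0, 0, 0, 0, 1],
    [0.02, 0, 0, 0, 0, 0, 1],
    [0, 0, 0, 0, 0, 0, 1]
  ]
}}

```text
clock: 9.12
position: [0.5865, -0.1073, 0.143]
ee_rot: [0.701, 0.713, 0.0, -0.001]
ft_force: [-0.0, -1.2, -0.2]
grip_width: 1.0
```

Request:
{"fn": "move_arm", "kwargs": {
  "deltas": [
    [0.004, 0, 0, 0, 0, 0.3, 1],
    [0.004, 0, 0, 0, 0, 0, 1],
    [0.002, 0, 0, 0, 0, 0, 1],
    [0.002, 0, 0, 0, 0, 0, 1],
    [0, 0, 0, 0, 0, 0, 1]
  ]
}}

```text
clock: 9.75
position: [0.5862, -0.0975, 0.1433]
ee_rot: [0.705, 0.71, 0.0, -0.0]
ft_force: [0.1, -0.3, -0.2]
grip_width: 0.998
```

Request:
{"fn": "move_arm", "kwargs": {
  "deltas": [
    [0.0015, 0, 0, 0, 0, 0, 1],
    [0.0015, 0, 0, 0, 0, 0, 1],
    [0, 0, 0, 0, 0, 0, 1]
  ]
}}

```text
clock: 10.12
position: [0.5861, -0.0947, 0.1433]
ee_rot: [0.705, 0.71, -0.0, 0.0]
ft_force: [-0.0, -1.2, -0.7]
grip_width: 1.003
```

Request:
{"fn": "move_arm", "kwargs": {
  "deltas": [
    [0.0015, 0, 0, 0, 0, 0, 1],
    [0.0018, 0, 0, 0, 0, 0, 1],
    [0, 0, 0, 0, 0, 0, 1]
  ]
}}

```text
clock: 10.5
position: [0.5862, -0.0913, 0.1433]
ee_rot: [0.705, 0.71, 0.0, 0.0]
ft_force: [-0.9, -1.6, -0.4]
grip_width: 1.001
```

Request:
{"fn": "move_arm", "kwargs": {
  "deltas": [
    [-0.005, 0, 0, 0, 0, 0, 1],
    [-0.02, 0, 0, 0, 0, 0, 1],
    [-0.02, 0, -0.03, 0, 0, 0, 1],
    [0, 0, -0.04, 0, 0, 0, 1],
    [0, 0, -0.03, 0, 0, 0, 1],
    [0, 0.03, 0, 0, 0, 0, 1],
    [0, 0.03, 0, 0, 0, 0, 1],
    [0, 0.04, 0, 0, 0, 0, 1],
    [0, 0.04, 0, 0, 0, 0, 1],
    [0, 0, 0, 0, 0, 0, 1]
  ]
}}

```text
clock: 11.75
position: [0.7281, -0.1345, 0.241]
ee_rot: [0.704, 0.71, -0.001, -0.001]
ft_force: [-0.3, -0.3, -0.5]
grip_width: 1.002
```

```bash
python3 - <<'E'
from h import *
o=manip.get_obs();print(o['joint_pos'].round(3),o['position'].round(4))
E
```

```text
[-0.327  0.712  0.833  1.103 -0.504  1.522  0.404] [ 0.7281 -0.1345  0.241 ]
```

Request:
{"fn": "move_arm", "kwargs": {
  "deltas": [
    [0.02, 0, 0, 0, 0, 5, 1],
    [0, 0, 0, 0, 0, 10, 1]
  ]
}}

```text
clock: 12.0
position: [0.7263, -0.1135, 0.2435]
ee_rot: [0.792, 0.611, 0.001, -0.001]
ft_force: [-0.4, -0.3, 0.8]
grip_width: 0.998
```

```bash
python3 - <<'E'
from h import *
o=manip.get_obs();print(o['joint_pos'].round(3),o['position'].round(4))
E
```

```text
[-0.386  0.714  0.886  1.123 -0.534  1.525  0.131] [ 0.7263 -0.1135  0.2435]
```

Request:
{"fn": "move_arm", "kwargs": {
  "deltas": [
    [0, 0, 0, 0, 0, 9.3, 1],
    [0, 0, 0, 0, 0, 9.3, 1],
    [0, 0, 0, 0, 0, 9.3, 1],
    [0, 0, 0, 0, 0, 9.3, 1],
    [0, 0, 0, 0, 0, 9.3, 1],
    [0, 0, 0, 0, 0, 9.3, 1],
    [0, 0, 0, 0, 0, 9.3, 1],
    [0, 0, 0, 0, 0, 9.3, 1],
    [0, 0, 0, 0, 0, 0, 1]
  ]
}}

```text
clock: 13.12
position: [0.726, -0.1154, 0.2435]
ee_rot: [1.0, 0.009, 0.0, -0.0]
ft_force: [-0.2, 0.4, -0.5]
grip_width: 0.999
```

Request:
{"fn": "move_arm", "kwargs": {
  "deltas": [
    [0, -0.03, 0, 0, 0, 0, 1],
    [0, -0.03, 0, 0, 0, 0, 1],
    [0, -0.03, 0, 0, 0, 0, 1],
    [0, -0.03, 0, 0, 0, 0, 1],
    [0, 0, 0, 0, 0, 0, 1]
  ]
}}

```text
clock: 13.75
position: [0.7244, 0.0082, 0.2433]
ee_rot: [1.0, 0.013, 0.0, -0.001]
ft_force: [-0.2, -0.5, 0.2]
grip_width: 1.002
```

```bash
python3 - <<'E'
from h import *
o=manip.get_obs();print(o['joint_pos'].round(3),o['position'].round(4),o['ee_rot'].round(4))
q=o['ee_rot'];from scipy.spatial.transform import Rotation as R;print(R.from_quat(q).as_matrix().round(4))
t=viewer.camera("top")[0]
cv2.imwrite("pics/t5.png",cv2.resize(t[85:245,245:435],None,fx=3.6,fy=3.6,interpolation=cv2.INTER_CUBIC)[:,:,::-1])
E
```

```text
[-0.668  0.8    1.146  1.169 -0.714  1.572 -1.218] [0.7244 0.0082 0.2433] [ 9.999e-01  1.320e-02  1.000e-04 -8.000e-04]
[[ 9.997e-01  2.630e-02  1.000e-04]
 [ 2.630e-02 -9.997e-01  1.600e-03]
 [ 2.000e-04 -1.600e-03 -1.000e+00]]
```

View pics/t5.png

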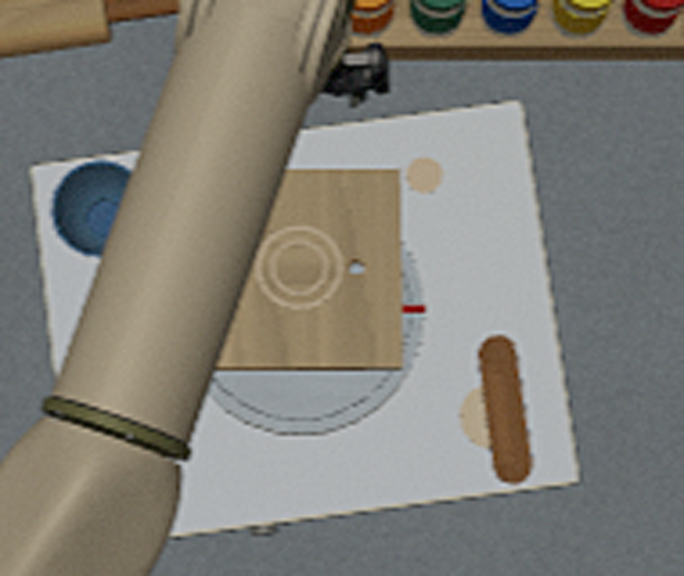

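Request:
{"fn": "move_arm", "kwargs": {
  "deltas": [
    [0, 0, 0.02, 0, 0, 0.8, 1],
    [0, 0, 0.02, 0, 0, 0, 1],
    [0, 0, 0.02, 0, 0, 0, 1],
    [0, 0, 0.02, 0, 0, 0, 1],
    [0, 0, 0.01, 0, 0, 0, 1],
    [0, 0, 0.009, 0, 0, 0, 1],
    [0, 0, 0, 0, 0, 0, 1]
  ]
}}

```text
clock: 14.68
position: [0.7241, 0.0047, 0.1439]
ee_rot: [1.0, 0.002, -0.0, -0.0]
ft_force: [0.8, 0.6, 0.4]
grip_width: 1.001
```

```bash
python3 - <<'E'
from h import *
o=manip.get_obs();print(o['joint_pos'].round(3),o['position'].round(4),o['ft_force'].round(2))
q=o['ee_rot'];from scipy.spatial.transform import Rotation as R;print(R.from_quat(q).as_matrix().round(4))
t=viewer.camera("scene")[0]
cv2.imwrite("pics/s6.png",cv2.resize(t[120:240,255:415],None,fx=5,fy=5,interpolation=cv2.INTER_CUBIC)[:,:,::-1])
E
```

```text
[-0.686  0.866  1.105  1.304 -0.76   1.412 -1.191] [0.7241 0.0047 0.1439] [0.77 0.57 0.39]
[[ 1.0e+00  3.7e-03 -5.0e-04]
 [ 3.7e-03 -1.0e+00  0.0e+00]
 [-5.0e-04 -0.0e+00 -1.0e+00]]
```

View pics/s6.png

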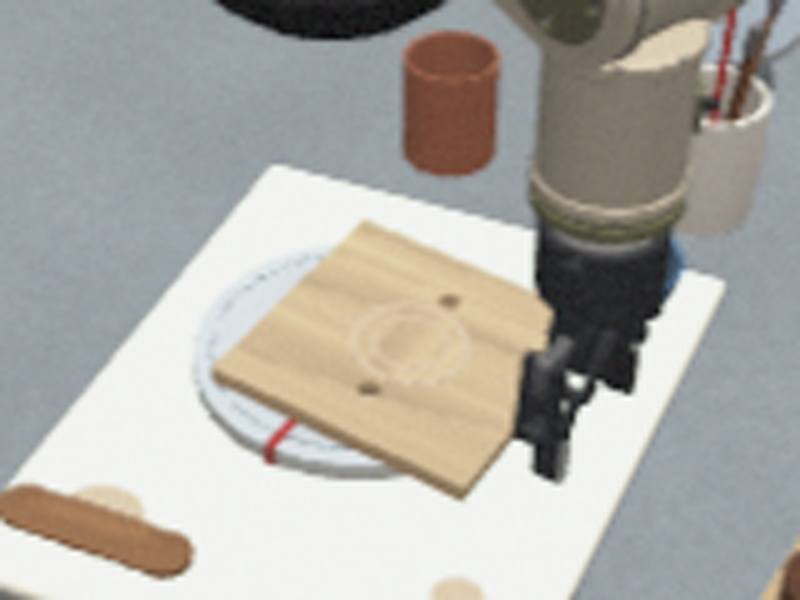

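Request:
{"fn": "move_arm", "kwargs": {
  "deltas": [
    [-0.006, -0.003, 0.002, 0, 0, -0.4, 1],
    [-0.006, 0, 0, 0, 0, 0, 1],
    [-0.004, 0, 0, 0, 0, 0, 1],
    [-0.002, 0, 0, 0, 0, 0, 1],
    [-0.002, 0, 0, 0, 0, 0, 1],
    [-0.002, 0, 0, 0, 0, 0, 1]
  ]
}}

```text
clock: 15.48
position: [0.7021, 0.0075, 0.1423]
ee_rot: [1.0, 0.005, 0.0, -0.0]
ft_force: [-0.4, -0.1, 0.3]
grip_width: 0.996
```

Request:
{"fn": "move_arm", "kwargs": {
  "deltas": [
    [-0.002, 0, 0, 0, 0, 0, 1],
    [-0.002, 0, 0, 0, 0, 0, 1]
  ]
}}

```text
clock: 15.72
position: [0.6985, 0.0075, 0.1424]
ee_rot: [1.0, 0.005, 0.0, -0.0]
ft_force: [2.5, -0.1, -0.6]
grip_width: 1.003
```

Request:
{"fn": "move_arm", "kwargs": {
  "deltas": [
    [-0.002, 0, 0, 0, 0, 0, 1],
    [-0.002, 0, 0, 0, 0, 0, 1]
  ]
}}

```text
clock: 15.98
position: [0.6945, 0.0074, 0.1426]
ee_rot: [1.0, 0.005, 0.001, 0.0]
ft_force: [3.9, 1.1, 0.9]
grip_width: 1.001
```

Request:
{"fn": "move_arm", "kwargs": {
  "deltas": [
    [-0.002, 0, 0, 0, 0, 0, 1],
    [-0.002, 0, 0, 0, 0, 0, 1]
  ]
}}

```text
clock: 16.23
position: [0.6906, 0.0074, 0.1427]
ee_rot: [1.0, 0.005, 0.001, 0.0]
ft_force: [4.4, 0.1, 3.4]
grip_width: 0.995
```

Request:
{"fn": "move_arm", "kwargs": {
  "deltas": [
    [-0.002, 0, 0, 0, 0, 0, 1],
    [-0.002, 0, 0, 0, 0, 0, 1],
    [-0.002, 0, 0, 0, 0, 0, 1]
  ]
}}

```text
clock: 16.6
position: [0.6849, 0.0073, 0.1431]
ee_rot: [1.0, 0.005, 0.001, 0.0]
ft_force: [5.5, 0.0, 4.6]
grip_width: 1.001
```

Request:
{"fn": "move_arm", "kwargs": {
  "deltas": [
    [-0.002, 0, 0, 0, 0, 0, 1],
    [-0.002, 0, 0, 0, 0, 0, 1],
    [-0.002, 0, 0, 0, 0, 0, 1]
  ]
}}

```text
clock: 16.98
position: [0.6789, 0.0072, 0.1431]
ee_rot: [1.0, 0.005, 0.001, 0.0]
ft_force: [4.9, 0.1, 4.0]
grip_width: 1.002
```

```bash
python3 - <<'E'
from h import *
o=manip.get_obs();print(o['joint_pos'].round(3),o['position'].round(4),o['ft_force'].round(2))
t=viewer.camera("scene")[0]
cv2.imwrite("pics/s7.png",cv2.resize(t[120:240,255:415],None,fx=5,fy=5,interpolation=cv2.INTER_CUBIC)[:,:,::-1])
E
```

```text
[-0.788  0.791  1.149  1.457 -0.726  1.358 -1.162] [0.6789 0.0072 0.1431] [4.94 0.09 3.97]
```

View pics/s7.png

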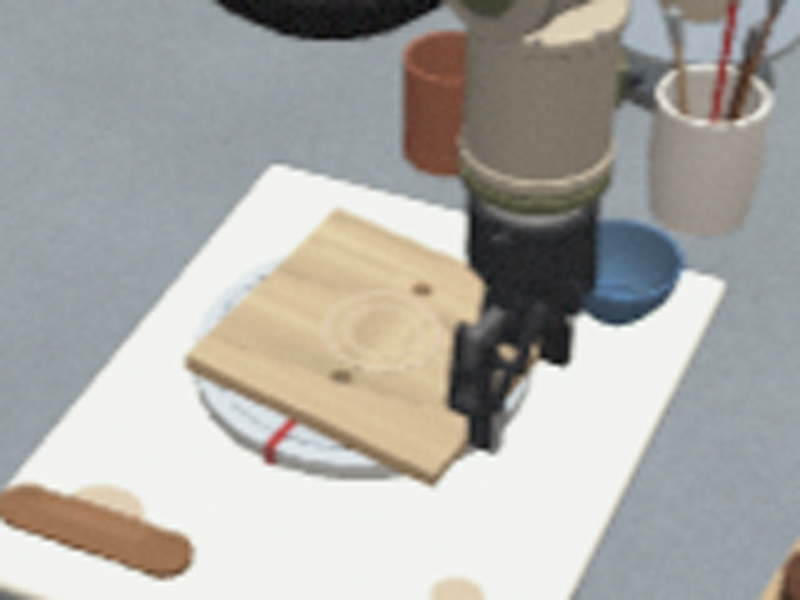

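Request:
{"fn": "move_arm", "kwargs": {
  "deltas": [
    [-0.002, 0, 0, 0, 0, 0, 1],
    [-0.002, 0, 0, 0, 0, 0, 1],
    [-0.002, 0, 0, 0, 0, 0, 1],
    [0, 0, 0, 0, 0, 0, 1],
    [0.004, 0, 0, 0, 0, 0, 1],
    [0.03, 0, 0, 0, 0, 0, 1],
    [0.05, 0, -0.01, 0, 0, 0, 1],
    [0.04, 0, -0.04, 0, 0, 0, 1],
    [0.02, -0.03, -0.04, 0, 0, 0, 1],
    [0, 0, 0, 0, 0, 0, 1]
  ]
}}

```text
clock: 18.27
position: [0.8174, 0.041, 0.2344]
ee_rot: [1.0, 0.008, 0.001, 0.0]
ft_force: [0.1, 0.1, -0.8]
grip_width: 0.999
```

```bash
python3 - <<'E'
from h import *
ims,P,out=analyse("8")
im,d=ims['top']; marks(im)
cv2.imwrite("pics/t8z.png",cv2.resize(im[85:245,245:435],None,fx=3.6,fy=3.6,interpolation=cv2.INTER_CUBIC)[:,:,::-1])
s=ims['scene'][0];cv2.imwrite("pics/s8z.png",cv2.resize(s[120:240,255:415],None,fx=5,fy=5,interpolation=cv2.INTER_CUBIC)[:,:,::-1])
E
```

```text
bat plane slope x,y [-0.0789  0.001 ] mean z 0.1699 noise 0.0028 n 2072
corners px [[308.79998779296875, 139.8000030517578], [355.1000061035156, 139.3000030517578], [357.0, 195.5], [303.20001220703125, 195.5]]
corners [[0.6589, 0.0689, 0.1626], [0.6609, -0.0783, 0.1623], [0.4788, -0.0834, 0.1767], [0.4784, 0.0834, 0.1769]] sides [0.1816, 0.1472, 0.1827, 0.1669]
 hole blob 12 [311.83 167.58] [0.5679 0.0579 0.1698]
 hole blob 10 [343.5 167.2] [ 0.5693 -0.0416  0.1696]
edge dirs (angle from +y toward -x, rad) [0.0139, 0.028, 0.0023, -0.0806]
bat top centre [ 0.5693 -0.0024  0.1696]h.py:75: RuntimeWarning: invalid value encountered in divide
  prof=sub.max(0)/ (sub.max());
Traceback (most recent call last):
  File "h.py", line 79, in marks
    end = (u[0]-0.5-prof[cols[0]-1]) if x0<320 else (u[-1]+0.5+prof[cols[-1]+1])
           ~^^^
IndexError: index 0 is out of bounds for axis 0 with size 0
```

The hole midpoint is at (0.569, 0.008) and the hole line at 0.014 rad. The pins are at (0.5614, 0.0076) and 0.011 rad. Only about 7 mm toward -x remains, so I'll go back and finish the push slowly.

Request:
{"fn": "move_arm", "kwargs": {
  "deltas": [
    [-0.02, 0.03, 0.04, 0, 0, 0, 1],
    [-0.03, 0, 0.04, 0, 0, 0, 1],
    [-0.04, 0, 0.011, 0, 0, 0, 1],
    [-0.03, 0, 0, 0, 0, 0, 1],
    [0, 0, 0, 0, 0, 0, 1]
  ]
}}

```text
clock: 19.0
position: [0.693, 0.0072, 0.1397]
ee_rot: [1.0, 0.004, -0.002, -0.001]
ft_force: [0.1, 0.2, -0.2]
grip_width: 1.002
```

```bash
python3 - <<'E'
from h import *
o=manip.get_obs();print(o['joint_pos'].round(3),o['position'].round(4),o['ft_force'].round(2))
q=o['ee_rot'];from scipy.spatial.transform import Rotation as R;print(R.from_quat(q).as_matrix().round(4))
E
```

```text
[-0.751  0.819  1.128  1.409 -0.738  1.375 -1.171] [0.693  0.0072 0.1397] [ 0.11  0.18 -0.22]
[[ 1.      0.0087 -0.0041]
 [ 0.0087 -1.      0.0014]
 [-0.0041 -0.0014 -1.    ]]
```

Request:
{"fn": "move_arm", "kwargs": {
  "deltas": [
    [-0.006, 0, -0.003, 0, -0.2, -0.1, 1],
    [-0.006, 0, 0, 0, 0, 0, 1],
    [-0.004, 0, 0, 0, 0, 0, 1],
    [-0.002, 0, 0, 0, 0, 0, 1],
    [0, 0, 0, 0, 0, 0, 1]
  ]
}}

```text
clock: 19.62
position: [0.6782, 0.0072, 0.1443]
ee_rot: [1.0, 0.006, -0.002, -0.0]
ft_force: [-1.0, -0.0, 0.4]
grip_width: 1.003
```

Request:
{"fn": "move_arm", "kwargs": {
  "deltas": [
    [-0.002, 0, 0, 0, 0, 0, 1],
    [-0.001, 0, 0, 0, 0, 0, 1]
  ]
}}

```text
clock: 19.88
position: [0.6751, 0.0071, 0.1443]
ee_rot: [1.0, 0.006, -0.002, -0.0]
ft_force: [-0.1, 0.1, 0.1]
grip_width: 0.997
```

Request:
{"fn": "move_arm", "kwargs": {
  "deltas": [
    [-0.001, 0, 0, 0, 0, 0, 1],
    [-0.001, 0, 0, 0, 0, 0, 1]
  ]
}}

```text
clock: 20.12
position: [0.6732, 0.0072, 0.1443]
ee_rot: [1.0, 0.006, -0.002, -0.0]
ft_force: [-0.1, -0.6, -0.4]
grip_width: 1.001
```

Request:
{"fn": "move_arm", "kwargs": {
  "deltas": [
    [-0.001, 0, 0, 0, 0, 0, 1],
    [-0.001, 0, 0, 0, 0, 0, 1]
  ]
}}

```text
clock: 20.38
position: [0.6716, 0.0073, 0.1445]
ee_rot: [1.0, 0.006, -0.001, -0.0]
ft_force: [4.0, -0.1, -0.2]
grip_width: 0.993
```

```bash
python3 - <<'E'
from h import *
o=manip.get_obs();print(o['position'].round(4),o['ft_force'].round(2))
t=viewer.camera("scene")[0]
cv2.imwrite("pics/s9.png",cv2.resize(t[120:240,255:415],None,fx=5,fy=5,interpolation=cv2.INTER_CUBIC)[:,:,::-1])
E
```

```text
[0.6716 0.0073 0.1445] [ 3.96 -0.11 -0.19]
```

View pics/s9.png

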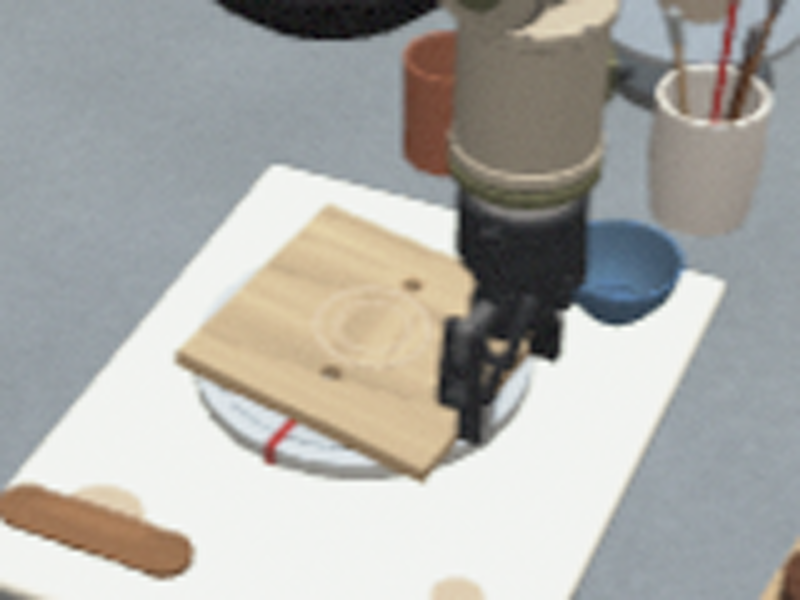

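Request:
{"fn": "move_arm", "kwargs": {
  "deltas": [
    [-0.001, 0, 0, 0, 0, 0, 1],
    [-0.001, 0, 0, 0, 0, 0, 1],
    [-0.001, 0, 0, 0, 0, 0, 1]
  ]
}}

```text
clock: 20.8
position: [0.6678, 0.007, 0.1443]
ee_rot: [1.0, 0.006, -0.002, -0.0]
ft_force: [0.9, -0.2, -0.8]
grip_width: 1.001
```

Request:
{"fn": "move_arm", "kwargs": {
  "deltas": [
    [-0.001, 0, 0, 0, 0, 0, 1],
    [-0.001, 0, 0, 0, 0, 0, 1]
  ]
}}

```text
clock: 21.05
position: [0.666, 0.0071, 0.1443]
ee_rot: [1.0, 0.006, -0.002, -0.0]
ft_force: [0.3, -0.3, 0.8]
grip_width: 1.002
```

Request:
{"fn": "move_arm", "kwargs": {
  "deltas": [
    [-0.001, 0, 0, 0, 0, 0, 1],
    [0, 0, 0, 0, 0, 0, 1]
  ]
}}

```text
clock: 21.3
position: [0.6652, 0.0071, 0.1444]
ee_rot: [1.0, 0.006, -0.002, -0.0]
ft_force: [-0.1, -0.3, -0.3]
grip_width: 0.998
```

```bash
python3 - <<'E'
from h import *
o=manip.get_obs();print(o['position'].round(4),o['ft_force'].round(2))
t=viewer.camera("scene")[0]
cv2.imwrite("pics/s10.png",cv2.resize(t[120:240,255:415],None,fx=5,fy=5,interpolation=cv2.INTER_CUBIC)[:,:,::-1])
E
```

```text
[0.6652 0.0071 0.1444] [-0.06 -0.31 -0.29]
```

View pics/s10.png

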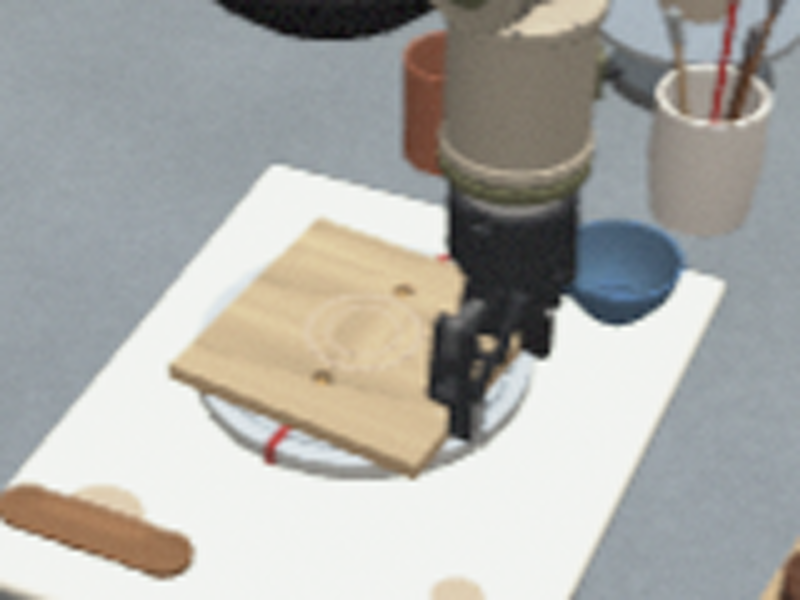

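The bat has dropped: its near edge is lower, and brass shows in the holes at about (403,290) and (322,378) in the zoomed view. The push force is zero. I'll retreat and check.

Request:
{"fn": "move_arm", "kwargs": {
  "deltas": [
    [0.004, 0, 0, 0, 0, 0, 1],
    [0.03, 0, 0, 0, 0, 0, 1],
    [0.05, 0, -0.01, 0, 0, 0, 1],
    [0.03, 0, -0.05, 0, 0, 0, 1],
    [0, -0.05, -0.04, 0, 0, 0, 1],
    [0, -0.06, 0, 0, 0, 0, 1],
    [0, -0.06, 0, 0, 0, 0, 1],
    [0, -0.06, 0, 0, 0, 0, 1],
    [0, -0.06, 0, 0, 0, 0, 1],
    [0, 0, 0, 0, 0, 0, 1]
  ]
}}

```text
clock: 22.6
position: [0.7746, 0.3047, 0.2419]
ee_rot: [1.0, 0.011, -0.002, -0.001]
ft_force: [0.6, -1.2, 0.8]
grip_width: 1.0
```

```bash
python3 - <<'E'
from h import *
ims,P,out=analyse("11")
im,d=ims['top']
cv2.imwrite("pics/t11z.png",cv2.resize(im[85:245,245:435],None,fx=3.6,fy=3.6,interpolation=cv2.INTER_CUBIC)[:,:,::-1])
s=ims['scene'][0];cv2.imwrite("pics/s11z.png",cv2.resize(s[120:240,255:415],None,fx=5,fy=5,interpolation=cv2.INTER_CUBIC)[:,:,::-1])
try: marks(im)
except Exception as e: print(e)
E
```

```text
bat plane slope x,y [-0.0007 -0.0001] mean z 0.1624 noise 0.0029 n 2440
corners px [[299.5, 198.5], [299.5, 143.0], [354.79998779296875, 141.3000030517578], [357.0, 198.5]]
corners [[0.4708, 0.0961, 0.1625], [0.6485, 0.0983, 0.1623], [0.6544, -0.0776, 0.1624], [0.4712, -0.0839, 0.1625]] sides [0.18, 0.1777, 0.176, 0.1834]
 hole blob 3 [312. 169.] [0.5647 0.0578 0.1624]
 hole blob 5 [344.  169.2] [ 0.5642 -0.0432  0.1624]
 hole blob 4 [327.5 177. ] [0.5392 0.0087 0.1624]
 hole blob 4 [321.5  179.25] [0.532  0.0275 0.1624]
 hole blob 6 [327.5 181. ] [0.5265 0.0086 0.1624]
edge dirs (angle from +y toward -x, rad) [0.0123, 0.0338, 0.0344, 0.0022]
bat top centre [0.5612 0.0082 0.1624]
mark cols 294 299 end 293.5 v 171.12 world end [0.5601 0.1173 0.15  ] mid [0.5601 0.1077 0.15  ]
mark cols 357 362 end 362.5 v 170.43 world end [ 0.5626 -0.1021  0.15  ] mid [ 0.5626 -0.0926  0.15  ]
mid [0.5613 0.0076 0.15  ] len 0.2194 pin angle 0.0115
```

View pics/t11z.png

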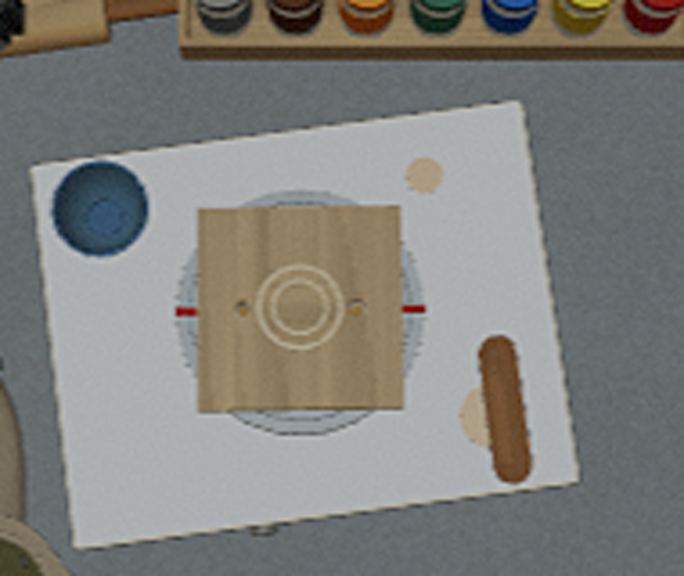

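View pics/s11z.png

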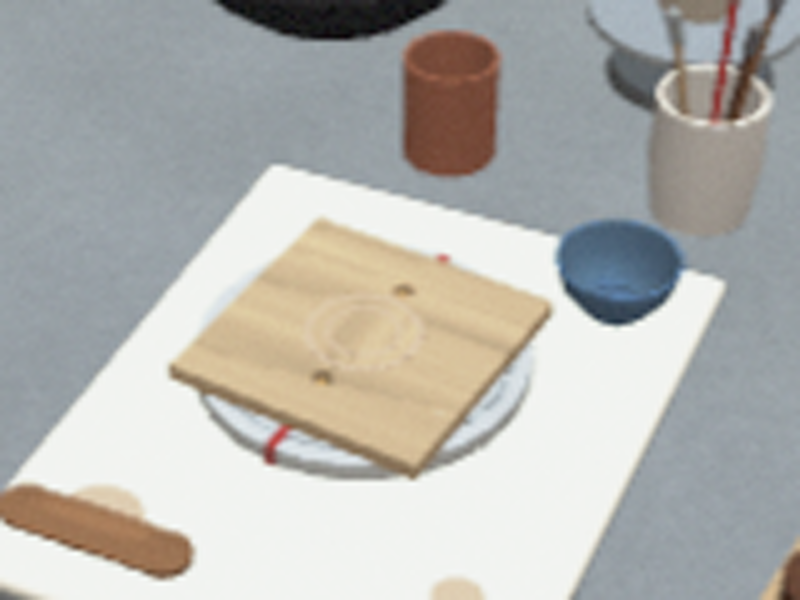

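The bat is flat: slope 0.001, top face at 0.1624 m. Its centre is at (0.561, 0.008) against the pin centre at (0.561, 0.0076), brass shows in both holes, and the neighbours haven't moved. I'll compare object positions against the first image and hand in.

```bash
python3 - <<'E'
from h import *
a=cv2.imread('pics/scene1.png').astype(int);b=cv2.imread('pics/scene11.png').astype(int)
D=abs(a-b).max(2)
for n,(x0,y0,x1,y1) in dict(bowl=(364,160,394,188),rib=(250,212,298,238),mug=(332,124,360,156),crock=(384,112,412,168),green=(190,264,226,306),blue=(244,296,280,340)).items(): print(n,(D[y0:y1,x0:x1]>40).sum())
print(manip.get_obs()['ft_force'].round(2)); print(manip.hand_in())
E
```

```text
bowl 28
rib 0
mug 0
crock 0
green 0
blue 0
[ 1.25 -1.61 -0.68]
the job is handed in; nothing more can be done
None
```

The bat now lies flat over both pins, and I handed the job in at about 22.7 s of the 72 s allowed. No verdict was reported.

I used both open fingertips throughout. Two pushes on the bat's -y edge lined it up along the pin line and turned it to match. Two pushes on its +x edge then brought the holes over the pins, and it dropped. The hand was backed away before the last checks. The highest force I read was about 7 N at the wrist, well under the limits.

| Check | Result |
|---|---|
| Tilt of the bat's top face | about 0.001 rad |
| Height of the bat's top face | 0.1624 m (0.162 m expected when flat) |
| Bat centre vs pin centre | (0.561, 0.008) vs (0.561, 0.0076) m |
| Hole line vs pin line | within about 0.02 rad, though single edge readings scattered from 0.002 to 0.034 rad against the pins' 0.0115 rad |
| Brass pins visible in the holes | both |

- **Neighbours:** the rib, mug, crock and both jars showed no pixel change from the start. The bowl's comparison area had 28 changed pixels. I put that down to the bat's corner having been inside that area at the start, because the bowl itself looks to be in the same place, but I did not measure it separately.
- **Hole positions:** after the drop, the automatic hole finder read about 3 mm off along x, because the brass pins fill the holes. I relied on the bat's edges, its height and its tilt instead.

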